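Sort the reagent bottles into their spill trays

ROBOT

A 7-joint arm with a two-finger parallel gripper is mounted at the origin on a cart in front of the work surface, level with it; the furniture and walls round the work are solid. World frame = base frame: x ahead of the robot, y to its left, z up, the work surface at z = 0. Lengths are in m, angles in rad, forces in N, time in s.
With the tool pointing down it reaches from about 0.425 to 0.925 m from the base axis. Payload 6.8 kg.
Tool frame: the origin (TCP) lies between the finger pads; the fingertips stand r.tcp_to_tips ahead of it and the grasp point (between the pads) lies 3 mm ahead of it (r.tcp_to_tips is the distance from the TCP to the fingertips, in m); z points along the fingers, y is the line along which they close (so a half turn about z gives the same grasp; the last joint's range is limited). The gripper opens to 85 mm and grips with 20 to 120 N. Pads are 22 mm wide; open, the fingers measure 114 mm over their backs; the gripper's body (76 mm by 85 mm) begins 54 mm behind the grasp point. The pads swing forward as they close: fully open they stand 13 mm farther back than shut.
Start: joints at [1.045, 0.477, 0.022, 1.555, -0.011, 1.109, -0.083], TCP at [0.274, -0.617, 0.253] pointing down, gripper open.
Joint ranges: [-2.96, 2.96], [-0.34, 2.1], [-1.41, 1.46], [0.24, 2.44], [-1.37, 4.51], [0.17, 1.92], [-2.96, 2.96]. Speed limits (rad/s): [2.39, 2.39, 3.14, 3.14, 3.14, 3.14, 3.14].

INTERFACE

Orientations are given as a rotation vector (axis times angle).
In Python, from bench import r gives the robot as it stands. The module is installed in compiled form; this text tells all that it offers.
- The arm moves only by the tool step_arm, never from a script. Its argument "moves" is a list of rows, each an object of numbers: "rx", "ry", "rz": the turn, a rotation vector about the tool's x, y, z in degrees; "dx", "dy", "dz": the shift along the tool's x, y, z in mm; "gripper": the opening, from -1 (shut) to 1 (fully open). In form: [{"rx": .., "ry": .., "rz": .., "dx": .., "dy": .., "dz": .., "gripper": ..}, ...]. A call has 1 to 20 rows; each row shifts and turns the commanded pose from where the row before left it, along the tool's axes as they then stand; what a row does not reach is not made up. A row lasts 1/8 s, in which the tool goes at most 62.5 mm and 10.7 degrees, less where a joint would pass 70% of its speed; a pose out of reach is approached as far as the arm can. A call is refused whole if a number of a shift passes 62.5 or a number of a turn 10.7, either way. A call with a gripper value outside its range is refused whole. The fingers move at their own pace and stop on an object; "grip_force" is the grip in N (left out, the last holds). Time passes only in rows, so rows that do not move let the fingers close. It gives the time, the measured TCP pose, the force, the opening and the grip force at its end, in the units of the state.
- r.get_obs(): the state, without advancing time (a new reading comes with each control period).
- r.grab_frame(name): name is "side" or "top"; returns the picture (420x560x3 uint8, blue, green, red); there is no depth.
- r.camera_info(name): a dict with "mtx" (3x3 intrinsics, pixels), "D" ([k1, k2, p1, p2, k3] as OpenCV has them; the pictures are not rectified), "rvec" (rotation vector, rad) and "tvec" (3), from world to camera coordinates, as OpenCV has them. Camera axes: x right, y down, z forward; pixel columns grow to the right and rows downward; lengths in m; the calibration is good to about 2 mm. A picture is of the moment at which its call begins. camera_info takes no time and is no camera call.
- r.hand_in(): hands the job in; it is judged then, once.
The state is a dict: "clock": time; "joints": joint angles; "qvel": joint speeds; "tau": joint torques, N m; "tcp_pos": TCP position; "orientation": TCP orientation; "contact_force": force on the tool from outside, world axes, zero at the start; "moment": the same for the moment, N m; "grip_width": finger opening in m; "gripper_force": force on a finger pad.
Only numpy, scipy, OpenCV 4.12 (cv2) and the standard library are available. Lean on these libraries where they do the work, as an engineer would, in place of code of your own. Each camera call takes 0.05 s, during which the arm holds its last target. There are 200 camera calls.

TASK

Put the four small blue-capped reagent bottles standing loose on the white bench mat around the two spill trays away by colour: the two brown bottles into the blue tray and the two clear bottles with the pink lower part into the red tray, one bottle in each bay. Keep them upright, set each down gently, standing flat near the middle of its bay, and let go of it. Leave the glass beaker and the white timer where they are.

Things in the scene. Friction and masses are not known exactly. Their poses are not given: they have to be found in the camera images.
- brown_a_center (a point): Brown reagent bottle with a white label that has a blue stripe, 56 mm across and 105 mm tall to the top of its blue screw cap, 140 g; straight-sided to about 60 mm up, then narrowing to the cap. Loose, standing upright on the mat at the start. The point is its centre, half-way up (52 mm above its underside); z is up along the bottle. Belongs in the blue tray.
- brown_b_center (a point): Brown reagent bottle with a white label that has a blue stripe, 56 mm across and 105 mm tall to the top of its blue screw cap, 140 g; straight-sided to about 60 mm up, then narrowing to the cap. Loose, standing upright on the mat at the start. The point is its centre, half-way up (52 mm above its underside); z is up along the bottle. Belongs in the blue tray.
- pink_a_center (a point): Clear reagent bottle, pink in its lower part, with a white label that has a red stripe, 56 mm across and 105 mm tall to the top of its blue screw cap, 140 g; straight-sided to about 60 mm up, then narrowing to the cap. Loose, standing upright on the mat at the start. The point is its centre, half-way up (52 mm above its underside); z is up along the bottle. Belongs in the red tray.
- pink_b_center (a point): Clear reagent bottle, pink in its lower part, with a white label that has a red stripe, 56 mm across and 105 mm tall to the top of its blue screw cap, 140 g; straight-sided to about 60 mm up, then narrowing to the cap. Loose, standing upright on the mat at the start. The point is its centre, half-way up (52 mm above its underside); z is up along the bottle. Belongs in the red tray.
- blue_tray: Shallow blue plastic spill tray, fixed to the bench, 164 mm (its x) by 92 mm (its y), walls 14 mm high and 4 mm thick; origin at the centre of its underside, z up. A cross wall at its middle parts it into two bays (each 76 mm in x by 84 mm in y inside), whose centres lie at x = +40 mm and x = -40 mm, y = 0 in the tray's frame; the floor on which bottles stand is 4 mm above the bench. Each bay takes one bottle.
- red_tray: Shallow red plastic spill tray, fixed to the bench, 164 mm (its x) by 92 mm (its y), walls 14 mm high and 4 mm thick; origin at the centre of its underside, z up. A cross wall at its middle parts it into two bays (each 76 mm in x by 84 mm in y inside), whose centres lie at x = +40 mm and x = -40 mm, y = 0 in the tray's frame; the floor on which bottles stand is 4 mm above the bench. Each bay takes one bottle.
- beaker: Bystander: small empty clear beaker, 57 mm across and 70 mm tall, loose; origin at the centre of its underside, z up. Must stay where it is. (Near the work: wall cupboards hang over the back of the bench, from x = 0.64 m on and 0.42 m up; a shaker whose flat top is 0.31 m up stands on the left from y = 0.45 m on.)
- timer: Bystander: white lab timer lying flat, 77 x 77 x 21 mm, loose; origin at the centre of its underside, z up. Must stay where it is.
Not all that is in view belongs to the job. What is shaped like the part that bears pink_a_center but orange or turquoise is not meant.

How it is judged:
At the end, for the whole second after the job is handed in: Both brown bottles stand in the blue tray and both pink ones in the red tray, one in each bay: centre within 13 mm (tray x) and 16 mm (tray y) of the bay's centre, standing on the tray floor, upright within 0.08 rad, at rest and released; beaker and timer within 20 mm of where they were (((x of brown_a_center in the frame of blue_tray between 0.027 and 0.053 m and y of brown_a_center in the frame of blue_tray between -0.016 and 0.016 m and z of brown_a_center in the frame of blue_tray between 0.05 and 0.062 m and x of brown_b_center in the frame of blue_tray between -0.053 and -0.027 m and y of brown_b_center in the frame of blue_tray between -0.016 and 0.016 m and z of brown_b_center in the frame of blue_tray between 0.05 and 0.062 m) or (x of brown_a_center in the frame of blue_tray between -0.053 and -0.027 m and y of brown_a_center in the frame of blue_tray between -0.016 and 0.016 m and z of brown_a_center in the frame of blue_tray between 0.05 and 0.062 m and x of brown_b_center in the frame of blue_tray between 0.027 and 0.053 m and y of brown_b_center in the frame of blue_tray between -0.016 and 0.016 m and z of brown_b_center in the frame of blue_tray between 0.05 and 0.062 m)) and ((x of pink_a_center in the frame of red_tray between 0.027 and 0.053 m and y of pink_a_center in the frame of red_tray between -0.016 and 0.016 m and z of pink_a_center in the frame of red_tray between 0.05 and 0.062 m and x of pink_b_center in the frame of red_tray between -0.053 and -0.027 m and y of pink_b_center in the frame of red_tray between -0.016 and 0.016 m and z of pink_b_center in the frame of red_tray between 0.05 and 0.062 m) or (x of pink_a_center in the frame of red_tray between -0.053 and -0.027 m and y of pink_a_center in the frame of red_tray between -0.016 and 0.016 m and z of pink_a_center in the frame of red_tray between 0.05 and 0.062 m and x of pink_b_center in the frame of red_tray between 0.027 and 0.053 m and y of pink_b_center in the frame of red_tray between -0.016 and 0.016 m and z of pink_b_center in the frame of red_tray between 0.05 and 0.062 m)) and angle between each of brown_a_center, brown_b_center, pink_a_center, pink_b_center's own z axis and vertical below 0.08 rad and linear speed of each of brown_a, brown_b, pink_a, pink_b below 0.02 m/s and contact force between each of brown_a, brown_b, pink_a, pink_b and the fingers below 0.1 N and distance of each of beaker, timer from where it was at the start of the episode below 0.02 m); the robot touches nothing.
It fails at once if a bottle is tipped over or laid down (angle between any of brown_a_center, brown_b_center, pink_a_center, pink_b_center's own z axis and vertical above 0.6 rad).
It fails at once if a bottle is dropped or slammed into a tray (contact force between any of brown_a, brown_b, pink_a, pink_b and blue_tray above 40 N or contact force between any of brown_a, brown_b, pink_a, pink_b and red_tray above 40 N).
It fails at once if a bottle is let fall from more than about 25 mm ((linear speed of brown_a above 0.7 m/s and contact force between brown_a and the fingers below 0.1 N) or (linear speed of brown_b above 0.7 m/s and contact force between brown_b and the fingers below 0.1 N) or (linear speed of pink_a above 0.7 m/s and contact force between pink_a and the fingers below 0.1 N) or (linear speed of pink_b above 0.7 m/s and contact force between pink_b and the fingers below 0.1 N)).
It fails at once if the beaker or the timer is disturbed (distance of any of beaker, timer from where it was at the start of the episode above 0.03 m).
It also fails if it takes over 122 s, if anything falls off the work surface, if the arm or the gripper's body presses on something with over 40 N, if the wrist force passes 120 N, or if a joint passes its speed limit or range.

## Working session

There is one attempt and no reset: what is moved stays moved. The work goes in short steps, Python scripts to look and compute and a tool call to move; the robot and the scene stay as the last step left them, time stands still between calls to the robot, and variables do not carry over. Pictures are saved under pics/ and viewed, at most 14 in all, crops included, and the job is handed in when it is done.

Besides the shell and the picture viewer there is one more tool, called after ">>>" as a command line: name --argument value ..., lists and objects as JSON in quotes. step_arm: Moves the arm, as the interface text tells. Its arguments: {"type":"object","properties":{"moves":{"type":"array","items":{"type":"object","properties":{"rx":{"type":"number"},"ry":{"type":"number"},"rz":{"type":"number"},"dx":{"type":"number"},"dy":{"type":"number"},"dz":{"type":"number"},"gripper":{"type":"number"}}}},"grip_force":{"type":"number"}},"required":["moves"]}

```bash
mkdir -p pics; python3 - <<'E'
from bench import r
import cv2,numpy as np
for n in("side","top"):
    cv2.imwrite(f"pics/{n}0.png",r.grab_frame(n)); i=r.camera_info(n)
    R=cv2.Rodrigues(np.array(i["rvec"]))[0]; print(n,i["mtx"],i["D"],-R.T@np.array(i["tvec"]).ravel())
o=r.get_obs();print(o,r.tcp_to_tips)
E
```

```text
side [[476.46535586   0.         278.13255897]
 [  0.         476.46535586 213.9702773 ]
 [  0.           0.           1.        ]] [-0.16480538  0.          0.          0.          0.        ] [0.18227582 1.15418905 0.76866901]
top [[437.42836166   0.         278.52361679]
 [  0.         437.42836166 208.61652982]
 [  0.           0.           1.        ]] [0.02156142 0.         0.         0.         0.        ] [ 0.3346733  -0.01895229  1.19119895]
{'clock': 0.1, 'joints': array([ 1.0449074 ,  0.47768302,  0.02236439,  1.55635225, -0.0114743 ,
        1.10933298, -0.08308766]), 'qvel': array([ 0.00053478, -0.0024653 , -0.00144441, -0.00249817, -0.00053302,
       -0.00043286,  0.00160049]), 'tau': array([ 3.10364587e-03, -5.97758460e+01,  1.61282770e+00, -2.81954098e+01,
        1.27027952e-02,  4.99936737e-03, -3.21406458e-05]), 'tcp_pos': array([ 0.27364235, -0.61649115,  0.25244658]), 'orientation': array([-3.07174996e+00, -6.51210280e-01,  7.67120719e-04]), 'contact_force': array([0.30829186, 0.61279049, 0.9587631 ]), 'moment': array([-0.00694694, -0.0218847 , -0.00977781]), 'gripper_force': 0.0, 'grip_width': 0.08517733179955081} 0.022
```

View pics/top0.png

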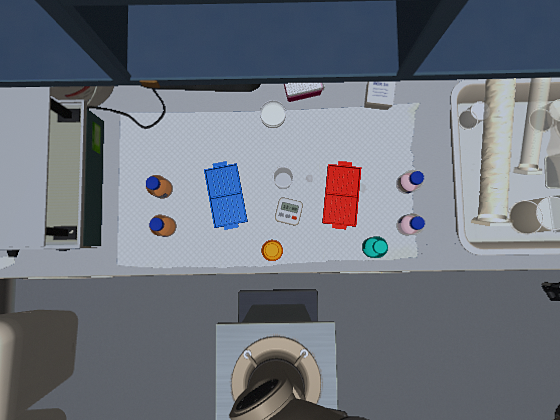

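View pics/side0.png

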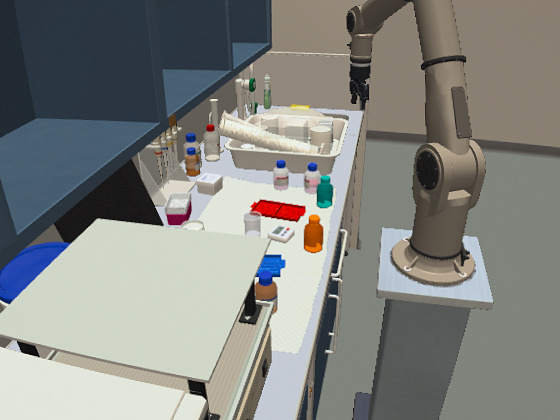

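```bash
cat > h.py <<'E'
from bench import r
import cv2,numpy as np
from scipy.spatial.transform import Rotation as Ro
def ray(n,uv,z):
    i=r.camera_info(n); R=cv2.Rodrigues(np.array(i["rvec"]))[0]; c=-R.T@np.array(i["tvec"]).ravel()
    p=cv2.undistortPoints(np.array(uv,float).reshape(-1,1,2),np.array(i["mtx"]),np.array(i["D"]))[:,0]
    d=np.c_[p,np.ones(len(p))]@R
    return c+d*((z-c[2])/d[:,2])[:,None]
def masks(im):
    h=cv2.cvtColor(im,cv2.COLOR_BGR2HSV)
    return dict(cap=cv2.inRange(h,(112,150,60),(125,255,255)),blue=cv2.inRange(h,(100,150,60),(112,255,255)),
      red=cv2.inRange(h,(0,200,100),(4,255,255))|cv2.inRange(h,(172,200,100),(180,255,255)))
def comps(m,amin=40):
    n,l,s,c=cv2.connectedComponentsWithStats(m)
    return [(c[k],s[k],l==k) for k in range(1,n) if s[k][4]>amin]
E
python3 - <<'E'
from h import *
im=cv2.imread("pics/top0.png"); H=cv2.cvtColor(im,cv2.COLOR_BGR2HSV)
print([H[v,u].tolist() for u,v in((153,184),(155,226),(417,178),(417,224),(220,180),(238,210),(340,180),(350,210))])
im2=im[100:270,120:440]; cv2.imwrite("pics/crop.png",cv2.resize(im2,None,fx=2.5,fy=2.5,interpolation=cv2.INTER_CUBIC))
for k,m in masks(im).items():
    for c,s,l in comps(m):
        if s[1]<100 :continue
        print(k,c.round(1),s,ray("top",[c],.105 if k=="cap" else .01).round(4))
        if k!="cap":
            m2=cv2.morphologyEx(l.astype(np.uint8),cv2.MORPH_CLOSE,np.ones((3,3)))
            b=cv2.boxPoints(cv2.minAreaRect(np.argwhere(m2)[:,::-1].astype(np.float32))); w=ray("top",b,.012)
            print(w.round(4).tolist(),w.mean(0))
q=r.get_obs();print(Ro.from_rotvec(q["orientation"]).as_matrix().round(3))
E
```

```text
[[114, 206, 151], [114, 206, 151], [114, 206, 152], [114, 209, 151], [108, 201, 198], [103, 188, 212], [2, 223, 198], [1, 228, 172]]
cap [416.6 177.3] [410 171  14  14 137] [[ 0.5198 -0.3628  0.105 ]]
cap [151.9 182.9] [146 177  14  13 136] [[0.5176 0.3013 0.105 ]]
cap [417.3 222.7] [410 217  15  13 138] [[ 0.4058 -0.3588  0.105 ]]
cap [155.9 223.9] [150 218  14  13 139] [[0.4141 0.2901 0.105 ]]
blue [225.3 195.2] [ 204  161   44   69 2077] [[0.496  0.1292 0.01  ]]
[[0.5802, 0.1916, 0.012], [0.596, 0.1004, 0.012], [0.4138, 0.0682, 0.012], [0.3986, 0.1581, 0.012]] [0.49714997 0.12955357 0.012     ]
red [341.3 195.4] [ 323  161   38   69 1965] [[ 0.4898 -0.1866  0.01  ]]
[[0.405, -0.1306, 0.012], [0.5883, -0.1522, 0.012], [0.578, -0.2441, 0.012], [0.3952, -0.2211, 0.012]] [ 0.49161272 -0.18699669  0.012     ]
[[ 0.914  0.406 -0.001]
 [ 0.406 -0.914  0.001]
 [-0.    -0.002 -1.   ]]
```

View pics/crop.png

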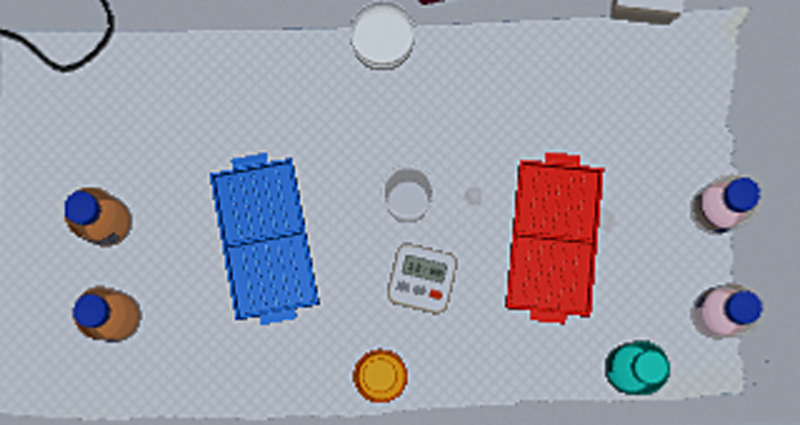

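The brown bottles are at the left, with caps at (152,183) and (156,224). The pink ones are at the right, with caps at (417,177) and (417,223). The orange bottle (272,250) and the turquoise bottle (375,247) are the decoys and don't match on cap or body colour. I'll start with the far pink bottle.

>>> step_arm --moves '[{"rz": 10.3},{"rz": 10.3},{"rz": 10.3},{"dx": 27,"dy": -35,"dz": 4},{"dx": 27,"dy": -35,"dz": 4},{"dx": 27,"dy": -35,"dz": 4},{"dx": 27,"dy": -35,"dz": 4},{"dx": 27,"dy": -35,"dz": 4},{"dx": 27,"dy": -35,"dz": 4},{"dx": 27,"dy": -35,"dz": 4},{"dx": 25,"dy": -36,"dz": 4},{},{}]' --grip_force 30

```text
invalid input at $.moves[0]: expected keys rx, ry, rz, dx, dy, dz, gripper
```

```bash
cat >> h.py <<'E'
def go(x,y,z):
    q=r.get_obs();M=Ro.from_rotvec(q["orientation"]).as_matrix();p=np.array(q["tcp_pos"])
    print("t",round(q["clock"],2),"tcp",p.round(4),"yaw",np.degrees(np.arctan2(M[1,0],M[0,0])).round(1),"tilt",M[:2,2].round(3),"move mm",(M.T@(np.array([x,y,z])-p)*1000).round(1),
     "w",q["grip_width"].round(4),"F",np.round(q["contact_force"],1),"gf",round(q["gripper_force"],1))
E
python3 - <<'E'
from h import *
go(.52,-.363,.2)
for n in("top","side"): cv2.imwrite(f"pics/{n}1.png",r.grab_frame(n))
E
```

```text
Traceback (most recent call last):
  File "h.py", line 19, in go
    "w",q["grip_width"].round(4),"F",np.round(q["contact_force"],1),"gf",round(q["gripper_force"],1))
        ^^^^^^^^^^^^^^^^^^^^^
AttributeError: 'float' object has no attribute 'round'
```

>>> step_arm --moves '[{"rx": 0,"ry": 0,"rz": 10.3,"dx": 0,"dy": 0,"dz": 0,"gripper": 1},{"rx": 0,"ry": 0,"rz": 10.3,"dx": 0,"dy": 0,"dz": 0,"gripper": 1},{"rx": 0,"ry": 0,"rz": 10.3,"dx": 0,"dy": 0,"dz": 0,"gripper": 1},{"rx": 0,"ry": 0,"rz": 0,"dx": 27,"dy": -35,"dz": 5,"gripper": 1},{"rx": 0,"ry": 0,"rz": 0,"dx": 27,"dy": -35,"dz": 5,"gripper": 1},{"rx": 0,"ry": 0,"rz": 0,"dx": 27,"dy": -35,"dz": 5,"gripper": 1},{"rx": 0,"ry": 0,"rz": 0,"dx": 27,"dy": -35,"dz": 5,"gripper": 1},{"rx": 0,"ry": 0,"rz": 0,"dx": 27,"dy": -35,"dz": 5,"gripper": 1},{"rx": 0,"ry": 0,"rz": 0,"dx": 27,"dy": -35,"dz": 5,"gripper": 1},{"rx": 0,"ry": 0,"rz": 0,"dx": 27,"dy": -35,"dz": 5,"gripper": 1},{"rx": 0,"ry": 0,"rz": 0,"dx": 25,"dy": -36,"dz": 5,"gripper": 1},{"rx": 0,"ry": 0,"rz": 0,"dx": 0,"dy": 0,"dz": 0,"gripper": 1},{"rx": 0,"ry": 0,"rz": 0,"dx": 0,"dy": 0,"dz": 0,"gripper": 1}]' --grip_force 30

```text
clock: 1.72
tcp_pos: [0.5198, -0.3644, 0.213]
orientation: [3.135, -0.191, -0.002]
contact_force: [-0.6, -1.2, 0.0]
grip_width: 0.0854
gripper_force: 0.0
```

```bash
sed -i 's/q\["grip_width"\].round(4)/round(q["grip_width"],4)/' h.py
python3 - <<'E'
from h import *
go(.52,-.363,.2)
for n in("top","side"): cv2.imwrite(f"pics/{n}1.png",r.grab_frame(n))
E
```

```text
t 1.73 tcp [ 0.5198 -0.3644  0.213 ] yaw -7.0 tilt [-0.001 -0.   ] move mm [ 0.1 -1.4 13. ] w 0.0854 F [-0.6 -1.2  0. ] gf 0.0
```

View pics/side1.png

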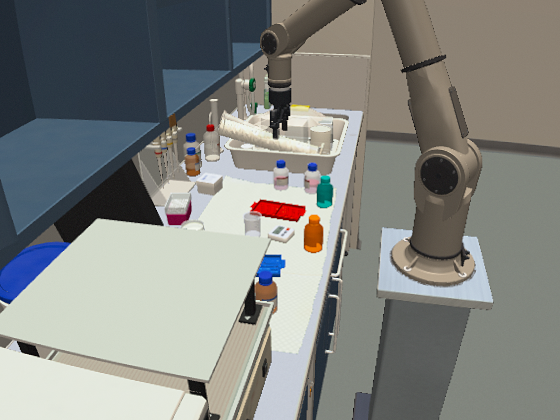

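The side view shows the gripper at about (280,125), right above the far pink bottle with its cap at (281,165). I'll descend.

>>> step_arm --moves '[{"rx": 0,"ry": 0,"rz": 0,"dx": 0,"dy": -1.4,"dz": 40,"gripper": 1},{"rx": 0,"ry": 0,"rz": 0,"dx": 0,"dy": 0,"dz": 40,"gripper": 1},{"rx": 0,"ry": 0,"rz": 0,"dx": 0,"dy": 0,"dz": 40,"gripper": 1},{"rx": 0,"ry": 0,"rz": 0,"dx": 0,"dy": 0,"dz": 20,"gripper": 1},{"rx": 0,"ry": 0,"rz": 0,"dx": 0,"dy": 0,"dz": 8,"gripper": 1},{"rx": 0,"ry": 0,"rz": 0,"dx": 0,"dy": 0,"dz": 5,"gripper": 1},{"rx": 0,"ry": 0,"rz": 0,"dx": 0,"dy": 0,"dz": 0,"gripper": 1},{"rx": 0,"ry": 0,"rz": 0,"dx": 0,"dy": 0,"dz": 0,"gripper": 1}]'

```text
clock: 2.82
tcp_pos: [0.5211, -0.3629, 0.0613]
orientation: [3.135, -0.191, 0.002]
contact_force: [0.2, 0.9, 0.3]
grip_width: 0.0853
gripper_force: 0.0
```

```bash
python3 - <<'E'
from h import *
go(.52,-.363,.058)
for n in("top","side"): cv2.imwrite(f"pics/{n}2.png",r.grab_frame(n))
a=cv2.imread("pics/side2.png")[80:220,220:360]; cv2.imwrite("pics/s2c.png",cv2.resize(a,None,fx=4,fy=4))
E
```

```text
t 2.83 tcp [ 0.5211 -0.3629  0.0613] yaw -7.0 tilt [ 0.001 -0.001] move mm [-1.1  0.2  3.3] w 0.0853 F [0.2 0.9 0.3] gf 0.0
```

View pics/s2c.png

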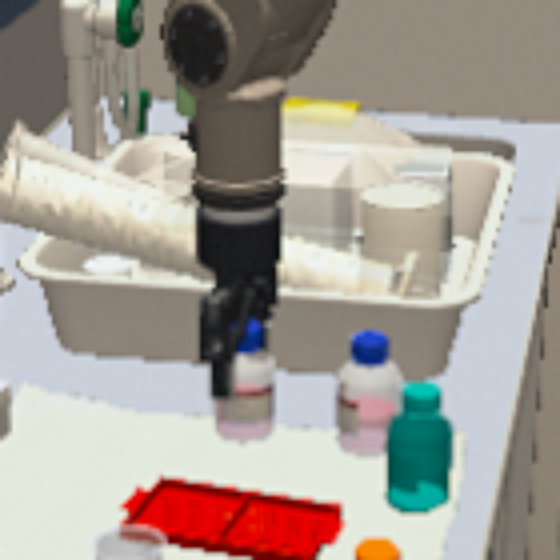

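The bottle sits between the open fingers and the cap is clear of the gripper body. I'll lower 2 mm and close.

>>> step_arm --moves '[{"rx": 0,"ry": 0,"rz": 0,"dx": -1,"dy": 0,"dz": 2,"gripper": 1},{"rx": 0,"ry": 0,"rz": 0,"dx": 0,"dy": 0,"dz": 0,"gripper": -1},{"rx": 0,"ry": 0,"rz": 0,"dx": 0,"dy": 0,"dz": 0,"gripper": -1},{"rx": 0,"ry": 0,"rz": 0,"dx": 0,"dy": 0,"dz": 0,"gripper": -1},{"rx": 0,"ry": 0,"rz": 0,"dx": 0,"dy": 0,"dz": 0,"gripper": -1},{"rx": 0,"ry": 0,"rz": 0,"dx": 0,"dy": 0,"dz": 0,"gripper": -1},{"rx": 0,"ry": 0,"rz": 0,"dx": 0,"dy": 0,"dz": 0,"gripper": -1},{"rx": 0,"ry": 0,"rz": 0,"dx": 0,"dy": 0,"dz": 0,"gripper": -1}]' --grip_force 30

```text
clock: 3.92
tcp_pos: [0.5196, -0.3627, 0.0585]
orientation: [3.135, -0.191, 0.0]
contact_force: [-1.5, -0.6, 5.0]
grip_width: 0.0548
gripper_force: 32.1
```

>>> step_arm --moves '[{"rx": 0,"ry": 0,"rz": 0,"dx": 0,"dy": 0,"dz": -10,"gripper": -1},{"rx": 0,"ry": 0,"rz": 0,"dx": 0,"dy": 0,"dz": -20,"gripper": -1},{"rx": 0,"ry": 0,"rz": 0,"dx": 0,"dy": 0,"dz": -25,"gripper": -1},{"rx": 0,"ry": 0,"rz": 0,"dx": 0,"dy": 0,"dz": -25,"gripper": -1},{"rx": 0,"ry": 0,"rz": 0,"dx": -1,"dy": -10,"dz": -15,"gripper": -1},{"rx": 0,"ry": 0,"rz": 0,"dx": -1,"dy": -20,"dz": 0,"gripper": -1},{"rx": 0,"ry": 0,"rz": 0,"dx": -2,"dy": -30,"dz": 0,"gripper": -1},{"rx": 0,"ry": 0,"rz": 0,"dx": -2,"dy": -35,"dz": 0,"gripper": -1},{"rx": 0,"ry": 0,"rz": 0,"dx": -2,"dy": -35,"dz": 0,"gripper": -1},{"rx": 0,"ry": 0,"rz": 0,"dx": -1,"dy": -25,"dz": 0,"gripper": -1},{"rx": 0,"ry": 0,"rz": 0,"dx": -1,"dy": -12,"dz": 0,"gripper": -1},{"rx": 0,"ry": 0,"rz": 0,"dx": 0,"dy": -4,"dz": 0,"gripper": -1},{"rx": 0,"ry": 0,"rz": 0,"dx": 0,"dy": 0,"dz": 0,"gripper": -1},{"rx": 0,"ry": 0,"rz": 0,"dx": 0,"dy": 0,"dz": 0,"gripper": -1}]'

```text
clock: 5.68
tcp_pos: [0.5301, -0.1927, 0.1533]
orientation: [3.135, -0.193, -0.0]
contact_force: [-0.4, -0.2, -1.6]
grip_width: 0.0547
gripper_force: 32.3
```

```bash
python3 - <<'E'
from h import *
go(.5307,-.1918,.066)
cv2.imwrite("pics/side3.png",r.grab_frame("side"))
a=cv2.imread("pics/side3.png")[60:230,180:360]; cv2.imwrite("pics/s3c.png",cv2.resize(a,None,fx=3.3,fy=3.3))
E
```

```text
t 5.67 tcp [ 0.5301 -0.1927  0.1533] yaw -7.1 tilt [-0.    -0.001] move mm [ 0.5 -1.  87.3] w 0.0547 F [-0.4 -0.2 -1.6] gf 32.3
```

View pics/s3c.png

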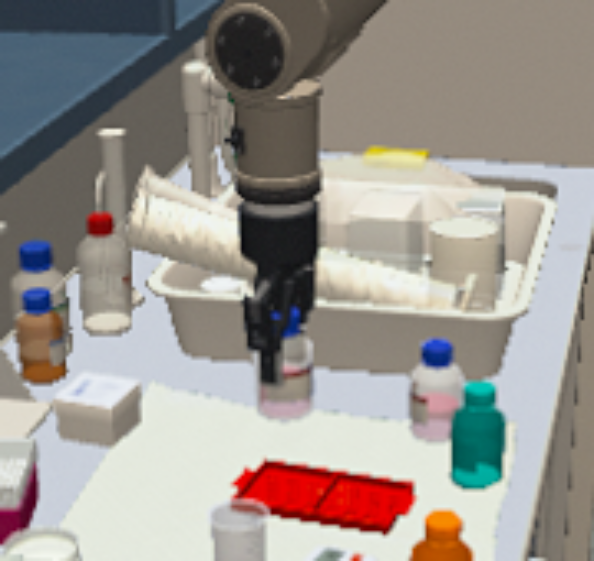

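The bottle is held upright above the tray. I'll lower it into the far bay.

>>> step_arm --moves '[{"rx": 0,"ry": 0,"rz": 0,"dx": 0.5,"dy": -1,"dz": 20,"gripper": -1},{"rx": 0,"ry": 0,"rz": 0,"dx": 0,"dy": 0,"dz": 25,"gripper": -1},{"rx": 0,"ry": 0,"rz": 0,"dx": 0,"dy": 0,"dz": 20,"gripper": -1},{"rx": 0,"ry": 0,"rz": 0,"dx": 0,"dy": 0,"dz": 12,"gripper": -1},{"rx": 0,"ry": 0,"rz": 0,"dx": 0,"dy": 0,"dz": 6,"gripper": -1},{"rx": 0,"ry": 0,"rz": 0,"dx": 0,"dy": 0,"dz": 3,"gripper": -1},{"rx": 0,"ry": 0,"rz": 0,"dx": 0,"dy": 0,"dz": 1,"gripper": -1},{"rx": 0,"ry": 0,"rz": 0,"dx": 0,"dy": 0,"dz": 0,"gripper": -1},{"rx": 0,"ry": 0,"rz": 0,"dx": 0,"dy": 0,"dz": 0,"gripper": -1}]'

```text
clock: 6.85
tcp_pos: [0.5312, -0.1906, 0.0667]
orientation: [3.136, -0.191, 0.001]
contact_force: [1.2, 0.1, -1.5]
grip_width: 0.0546
gripper_force: 32.3
```

>>> step_arm --moves '[{"rx": 0,"ry": 0,"rz": 0,"dx": 0,"dy": 0,"dz": 1.5,"gripper": -1},{"rx": 0,"ry": 0,"rz": 0,"dx": 0,"dy": 0,"dz": 1.5,"gripper": -1},{"rx": 0,"ry": 0,"rz": 0,"dx": 0,"dy": 0,"dz": 0.5,"gripper": -1},{"rx": 0,"ry": 0,"rz": 0,"dx": 0,"dy": 0,"dz": 0,"gripper": -1}]'

```text
clock: 7.35
tcp_pos: [0.531, -0.1905, 0.0627]
orientation: [-3.136, 0.191, 0.0]
contact_force: [0.7, 0.5, -1.5]
grip_width: 0.0553
gripper_force: 32.3
```

>>> step_arm --moves '[{"rx": 0,"ry": 0,"rz": 0,"dx": 0,"dy": 0,"dz": 0.5,"gripper": -1},{"rx": 0,"ry": 0,"rz": 0,"dx": 0,"dy": 0,"dz": 0,"gripper": 0.45},{"rx": 0,"ry": 0,"rz": 0,"dx": 0,"dy": 0,"dz": 0,"gripper": 0.6},{"rx": 0,"ry": 0,"rz": 0,"dx": 0,"dy": 0,"dz": 0,"gripper": 1},{"rx": 0,"ry": 0,"rz": 0,"dx": 0,"dy": 0,"dz": 0,"gripper": 1},{"rx": 0,"ry": 0,"rz": 0,"dx": 0,"dy": 0,"dz": 0,"gripper": 1},{"rx": 0,"ry": 0,"rz": 0,"dx": 0,"dy": 0,"dz": -15,"gripper": 1},{"rx": 0,"ry": 0,"rz": 0,"dx": 0,"dy": 0,"dz": -35,"gripper": 1},{"rx": 0,"ry": 0,"rz": 0,"dx": 0,"dy": 0,"dz": -40,"gripper": 1},{"rx": 0,"ry": 0,"rz": 0,"dx": 0,"dy": 0,"dz": -30,"gripper": 1},{"rx": 0,"ry": 0,"rz": 0,"dx": -10,"dy": 20,"dz": 0,"gripper": 1},{"rx": 0,"ry": 0,"rz": 0,"dx": -15,"dy": 30,"dz": 0,"gripper": 1},{"rx": 0,"ry": 0,"rz": 0,"dx": -20,"dy": 35,"dz": 0,"gripper": 1},{"rx": 0,"ry": 0,"rz": 0,"dx": -20,"dy": 35,"dz": 0,"gripper": 1},{"rx": 0,"ry": 0,"rz": 0,"dx": -20,"dy": 32,"dz": 0,"gripper": 1},{"rx": 0,"ry": 0,"rz": 0,"dx": -18,"dy": 30,"dz": 0,"gripper": 1},{"rx": 0,"ry": 0,"rz": 0,"dx": 0,"dy": 0,"dz": 0,"gripper": 1},{"rx": 0,"ry": 0,"rz": 0,"dx": 0,"dy": 0,"dz": 0,"gripper": 1}]'

```text
clock: 9.6
tcp_pos: [0.4072, -0.3584, 0.183]
orientation: [-3.136, 0.19, -0.002]
contact_force: [0.2, 0.3, 0.4]
grip_width: 0.0855
gripper_force: 0.0
```

```bash
python3 - <<'E'
from h import *
go(.4058,-.3588,.0585)
im=r.grab_frame("top");cv2.imwrite("pics/top4.png",im)
for c,s,l in comps(masks(im)["cap"],20):
    if s[1]>100: print(c.round(1),s,ray("top",[c],.109).round(4))
cv2.imwrite("pics/t4c.png",cv2.resize(im[140:280,280:460],None,fx=3.3,fy=3.3))
E
```

```text
t 9.6 tcp [ 0.4072 -0.3584  0.183 ] yaw -6.9 tilt [ 0.001 -0.   ] move mm [ -1.5   0.6 124.5] w 0.0855 F [0.2 0.3 0.4] gf 0.0
[347.8 173.8] [342 168  13  13 135] [[ 0.5312 -0.1903  0.109 ]]
[152.1 183. ] [146 177  14  13 141] [[0.5166 0.2996 0.109 ]]
[155.8 223.9] [150 218  14  13 137] [[0.4138 0.2892 0.109 ]]
[416.7 224.9] [410 221  14   9  75] [[ 0.4001 -0.3558  0.109 ]]
```

View pics/t4c.png

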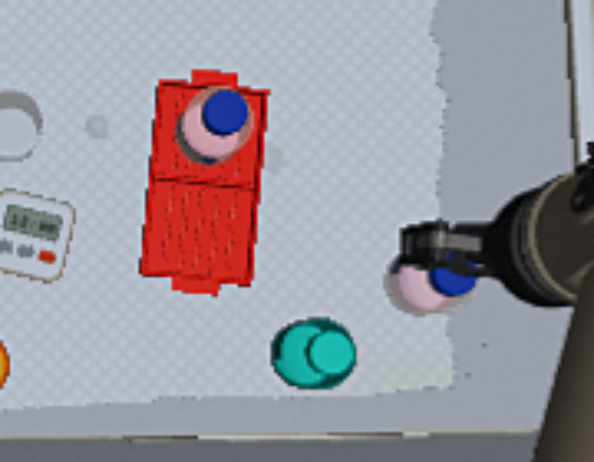

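The first pink bottle stands upright in the far red bay: cap at (348,174) is (0.531,-0.190), 2 mm from the target. Now the near pink bottle.

>>> step_arm --moves '[{"rx": 0,"ry": 0,"rz": 0,"dx": -1.5,"dy": 0.5,"dz": 35,"gripper": 1},{"rx": 0,"ry": 0,"rz": 0,"dx": 0,"dy": 0,"dz": 40,"gripper": 1},{"rx": 0,"ry": 0,"rz": 0,"dx": 0,"dy": 0,"dz": 30,"gripper": 1},{"rx": 0,"ry": 0,"rz": 0,"dx": 0,"dy": 0,"dz": 12,"gripper": 1},{"rx": 0,"ry": 0,"rz": 0,"dx": 0,"dy": 0,"dz": 7,"gripper": 1},{"rx": 0,"ry": 0,"rz": 0,"dx": 0,"dy": 0,"dz": 0,"gripper": 1},{"rx": 0,"ry": 0,"rz": 0,"dx": 0,"dy": 0,"dz": 0,"gripper": -1},{"rx": 0,"ry": 0,"rz": 0,"dx": 0,"dy": 0,"dz": 0,"gripper": -1},{"rx": 0,"ry": 0,"rz": 0,"dx": 0,"dy": 0,"dz": 0,"gripper": -1},{"rx": 0,"ry": 0,"rz": 0,"dx": 0,"dy": 0,"dz": 0,"gripper": -1},{"rx": 0,"ry": 0,"rz": 0,"dx": 0,"dy": 0,"dz": 0,"gripper": -1},{"rx": 0,"ry": 0,"rz": 0,"dx": 0,"dy": 0,"dz": 0,"gripper": -1},{"rx": 0,"ry": 0,"rz": 0,"dx": 0,"dy": 0,"dz": 0,"gripper": -1}]'

```text
clock: 11.28
tcp_pos: [0.4056, -0.3595, 0.0594]
orientation: [3.135, -0.191, 0.002]
contact_force: [-0.6, 0.4, 6.1]
grip_width: 0.0552
gripper_force: 31.1
```

>>> step_arm --moves '[{"rx": 0,"ry": 0,"rz": 0,"dx": 0,"dy": 0,"dz": -10,"gripper": -1},{"rx": 0,"ry": 0,"rz": 0,"dx": 0,"dy": 0,"dz": -25,"gripper": -1},{"rx": 0,"ry": 0,"rz": 0,"dx": 0,"dy": 0,"dz": -30,"gripper": -1},{"rx": 0,"ry": 0,"rz": 0,"dx": 0,"dy": 0,"dz": -30,"gripper": -1},{"rx": 0,"ry": 0,"rz": 0,"dx": 2,"dy": -10,"dz": -20,"gripper": -1},{"rx": 0,"ry": 0,"rz": 0,"dx": 3,"dy": -22,"dz": 0,"gripper": -1},{"rx": 0,"ry": 0,"rz": 0,"dx": 4,"dy": -34,"dz": 0,"gripper": -1},{"rx": 0,"ry": 0,"rz": 0,"dx": 4,"dy": -36,"dz": 0,"gripper": -1},{"rx": 0,"ry": 0,"rz": 0,"dx": 4,"dy": -36,"dz": 0,"gripper": -1},{"rx": 0,"ry": 0,"rz": 0,"dx": 4,"dy": -25,"dz": 0,"gripper": -1},{"rx": 0,"ry": 0,"rz": 0,"dx": 2,"dy": -13,"dz": 0,"gripper": -1},{"rx": 0,"ry": 0,"rz": 0,"dx": 1,"dy": -5,"dz": 0,"gripper": -1},{"rx": 0,"ry": 0,"rz": 0,"dx": 0,"dy": 0,"dz": 0,"gripper": -1},{"rx": 0,"ry": 0,"rz": 0,"dx": 0,"dy": 0,"dz": 0,"gripper": -1}]'

```text
clock: 13.02
tcp_pos: [0.4506, -0.1833, 0.1733]
orientation: [3.135, -0.193, -0.0]
contact_force: [-0.4, -0.5, -2.2]
grip_width: 0.0546
gripper_force: 32.3
```

```bash
python3 - <<'E'
from h import *
go(.4513,-.1822,.0634)
E
```

```text
t 13.03 tcp [ 0.4506 -0.1833  0.1733] yaw -7.1 tilt [-0. -0.] move mm [  0.6  -1.3 109.9] w 0.0546 F [-0.4 -0.5 -2.2] gf 32.3
```

>>> step_arm --moves '[{"rx": 0,"ry": 0,"rz": 0,"dx": 0.5,"dy": -1,"dz": 20,"gripper": -1},{"rx": 0,"ry": 0,"rz": 0,"dx": 0,"dy": 0,"dz": 30,"gripper": -1},{"rx": 0,"ry": 0,"rz": 0,"dx": 0,"dy": 0,"dz": 25,"gripper": -1},{"rx": 0,"ry": 0,"rz": 0,"dx": 0,"dy": 0,"dz": 17,"gripper": -1},{"rx": 0,"ry": 0,"rz": 0,"dx": 0,"dy": 0,"dz": 8,"gripper": -1},{"rx": 0,"ry": 0,"rz": 0,"dx": 0,"dy": 0,"dz": 4,"gripper": -1},{"rx": 0,"ry": 0,"rz": 0,"dx": 0,"dy": 0,"dz": 2,"gripper": -1},{"rx": 0,"ry": 0,"rz": 0,"dx": 0,"dy": 0,"dz": 0,"gripper": -1},{"rx": 0,"ry": 0,"rz": 0,"dx": 0,"dy": 0,"dz": 1.5,"gripper": -1},{"rx": 0,"ry": 0,"rz": 0,"dx": 0,"dy": 0,"dz": 1.5,"gripper": -1},{"rx": 0,"ry": 0,"rz": 0,"dx": 0,"dy": 0,"dz": 0.5,"gripper": -1},{"rx": 0,"ry": 0,"rz": 0,"dx": 0,"dy": 0,"dz": 0,"gripper": -1}]'

```text
clock: 14.52
tcp_pos: [0.4515, -0.1814, 0.0638]
orientation: [-3.136, 0.191, 0.0]
contact_force: [0.3, -0.4, -1.0]
grip_width: 0.0548
gripper_force: 32.3
```

>>> step_arm --moves '[{"rx": 0,"ry": 0,"rz": 0,"dx": 0,"dy": 0,"dz": 0.5,"gripper": -1},{"rx": 0,"ry": 0,"rz": 0,"dx": 0,"dy": 0,"dz": 0,"gripper": 0.45},{"rx": 0,"ry": 0,"rz": 0,"dx": 0,"dy": 0,"dz": 0,"gripper": 0.6},{"rx": 0,"ry": 0,"rz": 0,"dx": 0,"dy": 0,"dz": 0,"gripper": 1},{"rx": 0,"ry": 0,"rz": 0,"dx": 0,"dy": 0,"dz": 0,"gripper": 1},{"rx": 0,"ry": 0,"rz": 0,"dx": 0,"dy": 0,"dz": 0,"gripper": 1},{"rx": 0,"ry": 0,"rz": 0,"dx": 0,"dy": 0,"dz": -15,"gripper": 1},{"rx": 0,"ry": 0,"rz": 0,"dx": 0,"dy": 0,"dz": -35,"gripper": 1},{"rx": 0,"ry": 0,"rz": 0,"dx": 0,"dy": 0,"dz": -40,"gripper": 1},{"rx": 0,"ry": 0,"rz": 0,"dx": 0,"dy": 0,"dz": -35,"gripper": 1},{"rx": 0,"ry": 0,"rz": -8.5,"dx": 0,"dy": 0,"dz": -10,"gripper": 1},{"rx": 0,"ry": 0,"rz": -8.5,"dx": 0,"dy": 0,"dz": 0,"gripper": 1}]'

```text
clock: 16.02
tcp_pos: [0.4522, -0.1816, 0.2007]
orientation: [3.127, 0.282, 0.005]
contact_force: [-0.4, 0.8, -0.6]
grip_width: 0.0855
gripper_force: 0.0
```

>>> step_arm --moves '[{"rx": 0,"ry": 0,"rz": 0,"dx": 7,"dy": -20,"dz": 0,"gripper": 1},{"rx": 0,"ry": 0,"rz": 0,"dx": 12,"dy": -36,"dz": 0,"gripper": 1},{"rx": 0,"ry": 0,"rz": 0,"dx": 12,"dy": -38,"dz": 0,"gripper": 1},{"rx": 0,"ry": 0,"rz": 0,"dx": 12,"dy": -38,"dz": 0,"gripper": 1},{"rx": 0,"ry": 0,"rz": 0,"dx": 12,"dy": -38,"dz": 0,"gripper": 1},{"rx": 0,"ry": 0,"rz": 0,"dx": 12,"dy": -38,"dz": 0,"gripper": 1},{"rx": 0,"ry": 0,"rz": 0,"dx": 12,"dy": -38,"dz": 0,"gripper": 1},{"rx": 0,"ry": 0,"rz": 0,"dx": 12,"dy": -38,"dz": 0,"gripper": 1},{"rx": 0,"ry": 0,"rz": 0,"dx": 12,"dy": -38,"dz": 0,"gripper": 1},{"rx": 0,"ry": 0,"rz": 0,"dx": 12,"dy": -38,"dz": 0,"gripper": 1},{"rx": 0,"ry": 0,"rz": 0,"dx": 12,"dy": -38,"dz": 0,"gripper": 1},{"rx": 0,"ry": 0,"rz": 0,"dx": 12,"dy": -36,"dz": 0,"gripper": 1},{"rx": 0,"ry": 0,"rz": 0,"dx": 11,"dy": -30,"dz": 0,"gripper": 1},{"rx": 0,"ry": 0,"rz": 0,"dx": 0,"dy": 0,"dz": 0,"gripper": 1},{"rx": 0,"ry": 0,"rz": 0,"dx": 0,"dy": 0,"dz": 0,"gripper": 1}]'

```text
clock: 17.9
tcp_pos: [0.5184, 0.3008, 0.1988]
orientation: [3.129, 0.274, 0.0]
contact_force: [0.4, 0.4, -0.7]
grip_width: 0.0857
gripper_force: 0.0
```

```bash
python3 - <<'E'
from h import *
go(.5174,.3008,.0585)
im=r.grab_frame("top");cv2.imwrite("pics/top5.png",im)
for c,s,l in comps(masks(im)["cap"],20):
    if s[1]>100: print(c.round(1),s,ray("top",[c],.109).round(4))
E
```

```text
t 17.9 tcp [0.5184 0.3008 0.1988] yaw 10.0 tilt [ 0.    -0.001] move mm [ -1.   -0.3 140.3] w 0.0857 F [ 0.4  0.4 -0.7] gf 0.0
[347.8 173.7] [342 168  13  13 134] [[ 0.5312 -0.1904  0.109 ]]
[152.3 182.8] [146 177  14  13 136] [[0.5169 0.2991 0.109 ]]
[345.2 205.2] [339 199  13  13 132] [[ 0.4522 -0.1814  0.109 ]]
```

View pics/top5.png

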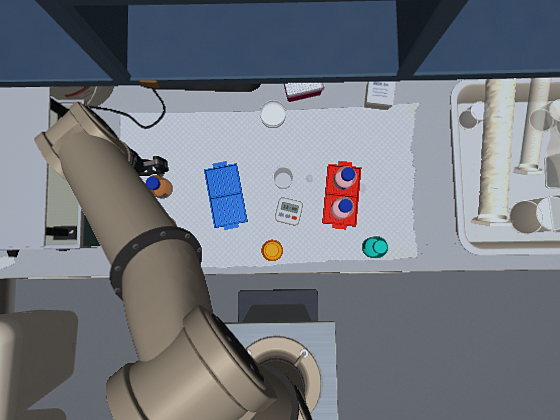

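Both pink bottles stand in the red bays, with caps at (348,174) and (345,205). They are at (0.531,-0.190) and (0.452,-0.181), within 2 mm of target. The gripper is over the far brown bottle, cap at (152,183). I'll descend and grip it.

>>> step_arm --moves '[{"rx": 0,"ry": 0,"rz": 0,"dx": -1,"dy": 0,"dz": 40,"gripper": 1},{"rx": 0,"ry": 0,"rz": 0,"dx": 0,"dy": 0,"dz": 40,"gripper": 1},{"rx": 0,"ry": 0,"rz": 0,"dx": 0,"dy": 0,"dz": 35,"gripper": 1},{"rx": 0,"ry": 0,"rz": 0,"dx": 0,"dy": 0,"dz": 17,"gripper": 1},{"rx": 0,"ry": 0,"rz": 0,"dx": 0,"dy": 0,"dz": 8,"gripper": 1},{"rx": 0,"ry": 0,"rz": 0,"dx": 0,"dy": 0,"dz": 0,"gripper": 1},{"rx": 0,"ry": 0,"rz": 0,"dx": 0,"dy": 0,"dz": 0,"gripper": -1},{"rx": 0,"ry": 0,"rz": 0,"dx": 0,"dy": 0,"dz": 0,"gripper": -1},{"rx": 0,"ry": 0,"rz": 0,"dx": 0,"dy": 0,"dz": 0,"gripper": -1},{"rx": 0,"ry": 0,"rz": 0,"dx": 0,"dy": 0,"dz": 0,"gripper": -1},{"rx": 0,"ry": 0,"rz": 0,"dx": 0,"dy": 0,"dz": 0,"gripper": -1},{"rx": 0,"ry": 0,"rz": 0,"dx": 0,"dy": 0,"dz": 0,"gripper": -1},{"rx": 0,"ry": 0,"rz": 0,"dx": 0,"dy": 0,"dz": 0,"gripper": -1}]'

```text
clock: 19.58
tcp_pos: [0.518, 0.3021, 0.0596]
orientation: [-3.129, -0.275, -0.003]
contact_force: [-0.0, -0.4, 6.1]
grip_width: 0.0542
gripper_force: 31.3
```

>>> step_arm --moves '[{"rx": 0,"ry": 0,"rz": 0,"dx": 0,"dy": 0,"dz": -10,"gripper": -1},{"rx": 0,"ry": 0,"rz": 0,"dx": 0,"dy": 0,"dz": -25,"gripper": -1},{"rx": 0,"ry": 0,"rz": 0,"dx": 0,"dy": 0,"dz": -30,"gripper": -1},{"rx": 0,"ry": 0,"rz": 0,"dx": 0,"dy": 0,"dz": -25,"gripper": -1},{"rx": 0,"ry": 0,"rz": 0,"dx": -1,"dy": 10,"dz": -10,"gripper": -1},{"rx": 0,"ry": 0,"rz": 0,"dx": -2,"dy": 22,"dz": 0,"gripper": -1},{"rx": 0,"ry": 0,"rz": 0,"dx": -2,"dy": 33,"dz": 0,"gripper": -1},{"rx": 0,"ry": 0,"rz": 0,"dx": -2,"dy": 35,"dz": 0,"gripper": -1},{"rx": 0,"ry": 0,"rz": 0,"dx": -2,"dy": 33,"dz": 0,"gripper": -1},{"rx": 0,"ry": 0,"rz": 0,"dx": -2,"dy": 20,"dz": 0,"gripper": -1},{"rx": 0,"ry": 0,"rz": 0,"dx": 0,"dy": 10,"dz": 0,"gripper": -1},{"rx": 0,"ry": 0,"rz": 0,"dx": 0,"dy": 4,"dz": 0,"gripper": -1},{"rx": 0,"ry": 0,"rz": 0,"dx": 0,"dy": 0,"dz": 0,"gripper": -1},{"rx": 0,"ry": 0,"rz": 0,"dx": 0,"dy": 0,"dz": 0,"gripper": -1}]'

```text
clock: 21.32
tcp_pos: [0.5355, 0.1364, 0.1583]
orientation: [-3.129, -0.277, -0.0]
contact_force: [1.0, 0.3, -1.6]
grip_width: 0.0535
gripper_force: 32.3
```

```bash
python3 - <<'E'
from h import *
go(.5359,.136,.0636)
E
```

```text
t 21.32 tcp [0.5355 0.1364 0.1583] yaw 10.1 tilt [0.    0.001] move mm [ 0.3  0.5 94.7] w 0.0535 F [ 1.   0.3 -1.6] gf 32.3
```

>>> step_arm --moves '[{"rx": 0,"ry": 0,"rz": 0,"dx": 0,"dy": 0.5,"dz": 20,"gripper": -1},{"rx": 0,"ry": 0,"rz": 0,"dx": 0,"dy": 0,"dz": 25,"gripper": -1},{"rx": 0,"ry": 0,"rz": 0,"dx": 0,"dy": 0,"dz": 20,"gripper": -1},{"rx": 0,"ry": 0,"rz": 0,"dx": 0,"dy": 0,"dz": 14,"gripper": -1},{"rx": 0,"ry": 0,"rz": 0,"dx": 0,"dy": 0,"dz": 6,"gripper": -1},{"rx": 0,"ry": 0,"rz": 0,"dx": 0,"dy": 0,"dz": 3,"gripper": -1},{"rx": 0,"ry": 0,"rz": 0,"dx": 0,"dy": 0,"dz": 2,"gripper": -1},{"rx": 0,"ry": 0,"rz": 0,"dx": 0,"dy": 0,"dz": 0,"gripper": -1},{"rx": 0,"ry": 0,"rz": 0,"dx": 0,"dy": 0,"dz": 1.5,"gripper": -1},{"rx": 0,"ry": 0,"rz": 0,"dx": 0,"dy": 0,"dz": 1.5,"gripper": -1},{"rx": 0,"ry": 0,"rz": 0,"dx": 0,"dy": 0,"dz": 1,"gripper": -1},{"rx": 0,"ry": 0,"rz": 0,"dx": 0,"dy": 0,"dz": 0,"gripper": -1}]'

```text
clock: 22.82
tcp_pos: [0.5356, 0.1346, 0.0642]
orientation: [3.13, 0.275, -0.0]
contact_force: [-0.7, 0.1, -2.3]
grip_width: 0.0543
gripper_force: 32.3
```

>>> step_arm --moves '[{"rx": 0,"ry": 0,"rz": 0,"dx": 0,"dy": 0,"dz": 0.5,"gripper": -1},{"rx": 0,"ry": 0,"rz": 0,"dx": 0,"dy": 0,"dz": 0,"gripper": 0.45},{"rx": 0,"ry": 0,"rz": 0,"dx": 0,"dy": 0,"dz": 0,"gripper": 0.6},{"rx": 0,"ry": 0,"rz": 0,"dx": 0,"dy": 0,"dz": 0,"gripper": 1},{"rx": 0,"ry": 0,"rz": 0,"dx": 0,"dy": 0,"dz": 0,"gripper": 1},{"rx": 0,"ry": 0,"rz": 0,"dx": 0,"dy": 0,"dz": 0,"gripper": 1},{"rx": 0,"ry": 0,"rz": 0,"dx": 0,"dy": 0,"dz": -15,"gripper": 1},{"rx": 0,"ry": 0,"rz": 0,"dx": 0,"dy": 0,"dz": -35,"gripper": 1},{"rx": 0,"ry": 0,"rz": 0,"dx": 0,"dy": 0,"dz": -40,"gripper": 1},{"rx": 0,"ry": 0,"rz": 0,"dx": 0,"dy": 0,"dz": -30,"gripper": 1},{"rx": 0,"ry": 0,"rz": 0,"dx": -10,"dy": -20,"dz": 0,"gripper": 1},{"rx": 0,"ry": 0,"rz": 0,"dx": -18,"dy": -32,"dz": 0,"gripper": 1},{"rx": 0,"ry": 0,"rz": 0,"dx": -18,"dy": -34,"dz": 0,"gripper": 1},{"rx": 0,"ry": 0,"rz": 0,"dx": -18,"dy": -34,"dz": 0,"gripper": 1},{"rx": 0,"ry": 0,"rz": 0,"dx": -18,"dy": -32,"dz": 0,"gripper": 1},{"rx": 0,"ry": 0,"rz": 0,"dx": -11,"dy": -22,"dz": 0,"gripper": 1},{"rx": 0,"ry": 0,"rz": 0,"dx": 0,"dy": 0,"dz": 0,"gripper": 1},{"rx": 0,"ry": 0,"rz": 0,"dx": 0,"dy": 0,"dz": 0,"gripper": 1}]'

```text
clock: 25.08
tcp_pos: [0.4145, 0.289, 0.1843]
orientation: [3.129, 0.273, 0.001]
contact_force: [-0.6, -0.1, 0.1]
grip_width: 0.0852
gripper_force: 0.0
```

```bash
python3 - <<'E'
from h import *
go(.414,.2901,.0585)
im=r.grab_frame("top");cv2.imwrite("pics/top6.png",im)
for c,s,l in comps(masks(im)["cap"],20):
    if s[1]>100: print(c.round(1),s,ray("top",[c],.109).round(4))
E
```

```text
t 25.07 tcp [0.4145 0.289  0.1843] yaw 10.0 tilt [ 0.001 -0.   ] move mm [ -0.4  -1.3 125.8] w 0.0852 F [-0.6 -0.1  0.1] gf 0.0
[218.7 174.2] [213 168  13  14 137] [[0.5358 0.133  0.109 ]]
[347.8 173.7] [342 168  13  13 135] [[ 0.5313 -0.1906  0.109 ]]
[345.2 205.1] [339 199  13  13 133] [[ 0.4523 -0.1814  0.109 ]]
[156.5 225.9] [150 221  14  10  88] [[0.4088 0.2875 0.109 ]]
```

The far brown bottle is in its bay at (0.536,0.133), 3 mm from target. Now the last one.

>>> step_arm --moves '[{"rx": 0,"ry": 0,"rz": 0,"dx": -0.5,"dy": -1,"dz": 35,"gripper": 1},{"rx": 0,"ry": 0,"rz": 0,"dx": 0,"dy": 0,"dz": 40,"gripper": 1},{"rx": 0,"ry": 0,"rz": 0,"dx": 0,"dy": 0,"dz": 30,"gripper": 1},{"rx": 0,"ry": 0,"rz": 0,"dx": 0,"dy": 0,"dz": 13,"gripper": 1},{"rx": 0,"ry": 0,"rz": 0,"dx": 0,"dy": 0,"dz": 7.5,"gripper": 1},{"rx": 0,"ry": 0,"rz": 0,"dx": 0,"dy": 0,"dz": 0,"gripper": 1},{"rx": 0,"ry": 0,"rz": 0,"dx": 0,"dy": 0,"dz": 0,"gripper": -1},{"rx": 0,"ry": 0,"rz": 0,"dx": 0,"dy": 0,"dz": 0,"gripper": -1},{"rx": 0,"ry": 0,"rz": 0,"dx": 0,"dy": 0,"dz": 0,"gripper": -1},{"rx": 0,"ry": 0,"rz": 0,"dx": 0,"dy": 0,"dz": 0,"gripper": -1},{"rx": 0,"ry": 0,"rz": 0,"dx": 0,"dy": 0,"dz": 0,"gripper": -1},{"rx": 0,"ry": 0,"rz": 0,"dx": 0,"dy": 0,"dz": 0,"gripper": -1},{"rx": 0,"ry": 0,"rz": 0,"dx": 0,"dy": 0,"dz": 0,"gripper": -1}]'

```text
clock: 26.75
tcp_pos: [0.4138, 0.2913, 0.0593]
orientation: [-3.129, -0.275, -0.003]
contact_force: [-0.2, 0.4, 5.9]
grip_width: 0.0549
gripper_force: 30.9
```

>>> step_arm --moves '[{"rx": 0,"ry": 0,"rz": 0,"dx": 0,"dy": 0,"dz": -10,"gripper": -1},{"rx": 0,"ry": 0,"rz": 0,"dx": 0,"dy": 0,"dz": -25,"gripper": -1},{"rx": 0,"ry": 0,"rz": 0,"dx": 0,"dy": 0,"dz": -30,"gripper": -1},{"rx": 0,"ry": 0,"rz": 0,"dx": 0,"dy": 0,"dz": -30,"gripper": -1},{"rx": 0,"ry": 0,"rz": 0,"dx": 1,"dy": 10,"dz": -20,"gripper": -1},{"rx": 0,"ry": 0,"rz": 0,"dx": 2,"dy": 22,"dz": 0,"gripper": -1},{"rx": 0,"ry": 0,"rz": 0,"dx": 3,"dy": 34,"dz": 0,"gripper": -1},{"rx": 0,"ry": 0,"rz": 0,"dx": 3,"dy": 36,"dz": 0,"gripper": -1},{"rx": 0,"ry": 0,"rz": 0,"dx": 2,"dy": 34,"dz": 0,"gripper": -1},{"rx": 0,"ry": 0,"rz": 0,"dx": 2,"dy": 22,"dz": 0,"gripper": -1},{"rx": 0,"ry": 0,"rz": 0,"dx": 0,"dy": 12,"dz": 0,"gripper": -1},{"rx": 0,"ry": 0,"rz": 0,"dx": 0,"dy": 4,"dz": 0,"gripper": -1},{"rx": 0,"ry": 0,"rz": 0,"dx": 0,"dy": 0,"dz": 0,"gripper": -1},{"rx": 0,"ry": 0,"rz": 0,"dx": 0,"dy": 0,"dz": 0,"gripper": -1}]'

```text
clock: 28.5
tcp_pos: [0.4561, 0.1226, 0.1734]
orientation: [-3.129, -0.277, -0.0]
contact_force: [-0.0, 0.2, -2.2]
grip_width: 0.0547
gripper_force: 32.5
```

```bash
python3 - <<'E'
from h import *
go(.4571,.122,.0633)
E
```

```text
t 28.5 tcp [0.4561 0.1226 0.1734] yaw 10.1 tilt [-0.  0.] move mm [  0.9   0.8 110. ] w 0.0547 F [-0.   0.2 -2.2] gf 32.5
```

>>> step_arm --moves '[{"rx": 0,"ry": 0,"rz": 0,"dx": 0.5,"dy": 0,"dz": 20,"gripper": -1},{"rx": 0,"ry": 0,"rz": 0,"dx": 0,"dy": 0,"dz": 30,"gripper": -1},{"rx": 0,"ry": 0,"rz": 0,"dx": 0,"dy": 0,"dz": 25,"gripper": -1},{"rx": 0,"ry": 0,"rz": 0,"dx": 0,"dy": 0,"dz": 17,"gripper": -1},{"rx": 0,"ry": 0,"rz": 0,"dx": 0,"dy": 0,"dz": 8,"gripper": -1},{"rx": 0,"ry": 0,"rz": 0,"dx": 0,"dy": 0,"dz": 4,"gripper": -1},{"rx": 0,"ry": 0,"rz": 0,"dx": 0,"dy": 0,"dz": 2,"gripper": -1},{"rx": 0,"ry": 0,"rz": 0,"dx": 0,"dy": 0,"dz": 0,"gripper": -1},{"rx": 0,"ry": 0,"rz": 0,"dx": 0,"dy": 0,"dz": 1.5,"gripper": -1},{"rx": 0,"ry": 0,"rz": 0,"dx": 0,"dy": 0,"dz": 1.5,"gripper": -1},{"rx": 0,"ry": 0,"rz": 0,"dx": 0,"dy": 0,"dz": 0.5,"gripper": -1},{"rx": 0,"ry": 0,"rz": 0,"dx": 0,"dy": 0,"dz": 0,"gripper": -1}]'

```text
clock: 30.0
tcp_pos: [0.4567, 0.1217, 0.0638]
orientation: [3.129, 0.275, -0.0]
contact_force: [-0.0, 0.2, -2.2]
grip_width: 0.0547
gripper_force: 32.5
```

>>> step_arm --moves '[{"rx": 0,"ry": 0,"rz": 0,"dx": 0,"dy": 0,"dz": 0.5,"gripper": -1},{"rx": 0,"ry": 0,"rz": 0,"dx": 0,"dy": 0,"dz": 0,"gripper": 0.45},{"rx": 0,"ry": 0,"rz": 0,"dx": 0,"dy": 0,"dz": 0,"gripper": 0.6},{"rx": 0,"ry": 0,"rz": 0,"dx": 0,"dy": 0,"dz": 0,"gripper": 1},{"rx": 0,"ry": 0,"rz": 0,"dx": 0,"dy": 0,"dz": 0,"gripper": 1},{"rx": 0,"ry": 0,"rz": 0,"dx": 0,"dy": 0,"dz": 0,"gripper": 1},{"rx": 0,"ry": 0,"rz": 0,"dx": 0,"dy": 0,"dz": -15,"gripper": 1},{"rx": 0,"ry": 0,"rz": 0,"dx": 0,"dy": 0,"dz": -35,"gripper": 1},{"rx": 0,"ry": 0,"rz": 0,"dx": 0,"dy": 0,"dz": -40,"gripper": 1},{"rx": 0,"ry": 0,"rz": 0,"dx": 0,"dy": 0,"dz": -40,"gripper": 1},{"rx": 0,"ry": 0,"rz": 0,"dx": 0,"dy": -30,"dz": -10,"gripper": 1},{"rx": 0,"ry": 0,"rz": 0,"dx": 0,"dy": -35,"dz": 0,"gripper": 1},{"rx": 0,"ry": 0,"rz": 0,"dx": 0,"dy": -35,"dz": 0,"gripper": 1},{"rx": 0,"ry": 0,"rz": 0,"dx": 0,"dy": -35,"dz": 0,"gripper": 1},{"rx": 0,"ry": 0,"rz": 0,"dx": 0,"dy": 0,"dz": 0,"gripper": 1},{"rx": 0,"ry": 0,"rz": 0,"dx": 0,"dy": 0,"dz": 0,"gripper": 1}]'

```text
clock: 32.0
tcp_pos: [0.4333, 0.2539, 0.2038]
orientation: [3.129, 0.274, 0.001]
contact_force: [1.3, 0.5, 0.2]
grip_width: 0.0852
gripper_force: 0.0
```

```bash
python3 - <<'E'
from h import *
go(.4571,.122,.0633)
im=r.grab_frame("top");cv2.imwrite("pics/top7.png",im)
T={"blue":(.4965,.129,10.1),"red":(.4912,-.187,-6.9)}
for c,s,l in comps(masks(im)["cap"],20):
    if s[1]<100: continue
    p=ray("top",[c],.109)[0]; t=T["blue" if p[1]>0 else "red"]; a=np.radians(t[2]); d=p[:2]-t[:2]
    print(c.round(1),p.round(4),"tray frame",np.round([np.cos(a)*d[0]+np.sin(a)*d[1],-np.sin(a)*d[0]+np.cos(a)*d[1]],4))
cv2.imwrite("pics/t7c.png",cv2.resize(im[100:280,110:440],None,fx=2.4,fy=2.4))
E
```

```text
t 32.0 tcp [0.4333 0.2539 0.2038] yaw 10.0 tilt [ 0. -0.] move mm [  0.4 133.9 140.6] w 0.0852 F [1.3 0.5 0.2] gf 0.0
[218.7 174.3] [0.5357 0.1331 0.109 ] tray frame [ 0.0393 -0.0028]
[347.9 173.7] [ 0.5314 -0.1907  0.109 ] tray frame [0.0404 0.0011]
[223.6 205.2] [0.4574 0.1212 0.109 ] tray frame [-0.0399 -0.0008]
[345.2 205.2] [ 0.4522 -0.1814  0.109 ] tray frame [-0.0394  0.0009]
```

View pics/t7c.png

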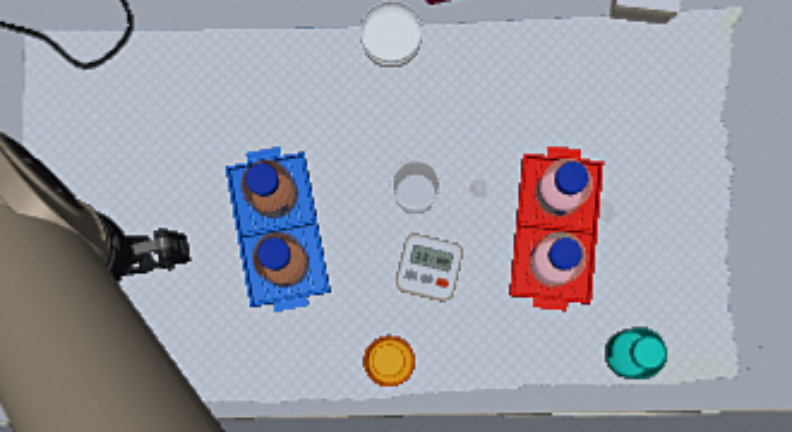

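All four bottles stand centred in the right bays, the beaker and timer haven't moved, and the gripper is clear.

```bash
python3 -c "
from bench import r
print(r.hand_in())"
```

```text
the job is handed in; nothing more can be done
None
```

I handed the job in at about 32 s (no verdict shown): both brown bottles stand upright in the blue tray and both pink ones in the red tray, one per bay, each measured within 3 mm of its bay centre, and in the last picture the beaker and timer were where they started.

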